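Take the terracotta mosaic panel off its keyhole studs and pack it

ROBOT

A 6-joint arm with a two-finger parallel gripper is mounted at the origin on the work surface. World frame = base frame: x ahead of the robot, y to its left, z up, the work surface at z = 0. Lengths are in mm, angles in rad, forces in N, time in s.
With the tool pointing down it reaches from about 350 to 875 mm from the base axis. Payload 4.2 kg.
Tool frame: the origin (TCP) lies at the very end of the fingers, on their centre line; the grasp point (between the pads) lies 19 mm behind it; z points along the fingers, y is the line along which they close (so a half turn about z gives the same grasp; the last joint's range is limited). The gripper opens to 85 mm and grips with 20 to 120 N. Pads are 22 mm wide; open, the fingers measure 114 mm over their backs; the gripper's body (76 mm by 85 mm) begins 54 mm behind the grasp point. The pads swing forward as they close: fully open they stand 13 mm farther back than shut.
Start: joints at [1.405, 0.385, 0.008, 0, -1.194, -0.259], TCP at [257.553, 569.443, 231.312] pointing down, gripper open.
Joint ranges: [-3.14, 3.14], [-1.21, 2.06], [-1.07, 1.41], [-3.16, 2.05], [-2.99, -0.16], [-3.1, 3.1]. Speed limits (rad/s): [2.79, 2.79, 3.14, 3.14, 3.14, 3.14].

INTERFACE

Orientations are given as a unit quaternion [x, y, z, w].
In Python, from bench import arm gives the robot as it stands. The module is installed in compiled form; this text tells all that it offers.
- The arm moves only by the tool drive_tool, never from a script. Its argument "targets" is a list of rows, each a list of 5 numbers: the closure, from -1 (fully open) to 1 (shut), then the shift along the tool's x, y, z in mm, then the turn about the tool's z in degrees. In form: [[grip, tx, ty, tz, roll], ...]. A call has 1 to 12 rows; each row is the pose to reach, as a shift and turn from the pose commanded when the call began, along the tool's axes at that moment; what a row does not reach only later rows make up. A row lasts 1/10 s, in which the tool goes at most 50 mm and 8.59 degrees, less where a joint would pass 70% of its speed; a pose out of reach is approached as far as the arm can. A call with a gripper value outside its range is refused whole. The fingers move at their own pace and stop on an object; the grip force is fixed at half the most. Time passes only in rows, so rows that repeat a pose let the fingers close. It gives the time, the measured TCP pose, the force, the opening and the grip force at its end, in the units of the state.
- arm.read_state(): the state, without advancing time (a new reading comes with each control period).
- arm.get_image(name): name is "scene" or "top" or "wrist"; returns the picture (420x560x3 uint8, blue, green, red); there is no depth.
- arm.camera_params(name): a dict with "fov_y" (degrees; the focal length in pixels is half the picture's height over the tangent of half this angle, whatever the lens; pixels are square), "cx", "cy" (the principal point, pixels), "rvec" (rotation vector, rad) and "tvec" (3), from world to camera coordinates, as OpenCV has them; the wrist camera has in their place "tool_from_camera" (4x4, takes a point from camera to tool coordinates, whose origin is the TCP and whose axes are the flange's). Camera axes: x right, y down, z forward; pixel columns grow to the right and rows downward; lengths in mm; the calibration is good to about 2 mm. The wrist camera is an equidistant fisheye: a pixel r from the principal point sees the ray r / f radians off the axis. A picture is of the moment at which its call begins: read the wrist's pose just before it. camera_params takes no time and is no camera call.
- arm.job_done(): hands the job in; it is judged then, once.
The state is a dict: "clock": time; "joints": joint angles; "joint_vel": joint speeds; "joint_efforts": joint torques, N m; "position": TCP position; "ee_rot": TCP orientation; "contact_force": force on the tool from outside, world axes, zero at the start; "wrist_torque": the same for the moment, N m; "gripper_width": finger opening in mm; "grasp_force": force on a finger pad.
Only numpy, scipy, OpenCV 4.12 (cv2) and the standard library are available. Lean on these libraries where they do the work, as an engineer would, in place of code of your own. Each camera call takes 0.05 s, during which the arm holds its last target. There are 200 camera calls.

TASK

Two mosaic sample panels hang by keyholes on the studs of the wooden stand. Take the terracotta one with the red grip tab: slide it up until its stud heads stand in the wide ends of the keyholes, draw it off the studs, and lower it upright, tab up, into the open wooden crate before letting go. Leave the blue panel hanging where it is.

Things in the scene. Friction and masses are not known exactly. Their poses are not given: they have to be found in the camera images.
- panel_red: Loose 0.35 kg plywood panel 180 wide (y), 125 high (z), 10 mm thick (x), terracotta/cream mosaic mid +x face (+5 mm). Red grip tab on top: y 60, x 14 mm, z 130 to 185 mm. Origin: middle of lower edge, z up. Keyholes at y = -60, +60 mm: 10 mm slot, top at z 107, down into a 40 mm hole centred z 66. Hung at the slot tops: raise 38 mm (28 to 46) to free the heads, then draw off along the stand's +x.
- panel_blue: The other panel, same shape, size and axes as the terracotta one and hung the same way beside it, but with a blue and slate mosaic and a blue grip tab. To be left hanging. Which of the two hangs on the left or right changes.
- rail: Fixed stand: upright board 18 (x) by 410 (y) by 145 mm high, feet on its -x side. Origin: middle of its underside. Panels hang on its +x face (x = 9 mm, away from the robot) at y = -102.5 and +102.5 mm, lower edges 25 mm above the table, tabs above the board. Studs along +x, 129 mm up, at 60 mm either side of each panel's middle: necks 6 mm, heads 20 mm across, ending 20 mm off the face.
- crate: Fixed open wooden packing crate, outside 66 (x) by 246 (y) by 100 mm high, walls and floor 8 mm: one bay, 50 mm along x, 230 mm along y. Origin: centre of its underside, on the table. The panel stands on the bay's floor, its width along the crate's y, mosaic to either side; it may lean on a wall.
Mind the look-alikes: they are no part of the job. Leave any green look-alike of the panel_red alone.

How it is judged (in metres and radians):
On the way, in this order (a step that is already met when the one before it is completed fails the run):
1. the terracotta panel is slid up at least 25 mm while still on the studs (z of panel_red in the frame of rail above 0.05 m and x of panel_red in the frame of rail below 0.03 m), for 0.05 s.
2. the terracotta panel is off the studs, in front of their heads (x of panel_red in the frame of rail above 0.035 m), for 0.05 s.
At the end, for the whole second after the job is handed in: The terracotta panel stands in the crate bay, tab up, within 0.5 rad of upright (may lean on a wall), origin below 25 mm over the table and within 25 mm (x) and 35 mm (y) of the crate centre, released, at rest; the blue panel hangs within 20 mm of its start (x of panel_red in the frame of crate between -0.025 and 0.025 m and y of panel_red in the frame of crate between -0.035 and 0.035 m and height (world z) of panel_red below 0.025 m and angle between panel_red's own z axis and vertical below 0.5 rad and linear speed of panel_red below 0.03 m/s and distance of panel_blue from where it was at the start of the episode below 0.02 m); the robot touches nothing.
It fails at once if the blue panel is knocked or moved by more than 30 mm (distance of panel_blue from where it was at the start of the episode above 0.03 m).
It fails at once if the terracotta panel is let go more than about 40 mm above the crate's floor (horizontal distance between panel_red and crate below 0.12 m and height (world z) of panel_red above 0.05 m and contact force between panel_red and the fingers below 0.05 N).
It also fails if it takes over 43 s, if anything falls off the work surface, if the arm or the gripper's body presses on something with over 40 N, if the wrist force passes 120 N, or if a joint passes its speed limit or range.

## Working session

There is one attempt and no reset: what is moved stays moved. The work goes in short steps, Python scripts to look and compute and a tool call to move; the robot and the scene stay as the last step left them, time stands still between calls to the robot, and variables do not carry over. Pictures are saved under pics/ and viewed, at most 10 in all, crops included, and the job is handed in when it is done.

Besides the shell and the picture viewer there is one more tool, called after "Emit:" as a command line: name --pt "numbers of a row" for each row, then --argument value for the rest. drive_tool: Moves the arm, as the interface text tells. Its arguments: {"type":"object","properties":{"targets":{"type":"array","items":{"type":"array","items":{"type":"number"}}}},"required":["targets"]}

```bash
mkdir -p pics
python3 - <<'E'
from bench import arm
import cv2
s=arm.read_state();print(s)
for n in("scene","top","wrist"):
    cv2.imwrite(f"pics/{n}0.png",arm.get_image(n));print(n,arm.camera_params(n))
E
```

```text
{'clock': 0.0, 'joints': array([ 1.40459480e+00,  3.85556143e-01,  6.62252953e-03, -4.79635515e-04,
       -1.19397439e+00, -2.58608325e-01]), 'joint_vel': array([ 0.00061347,  0.00215313,  0.00073064,  0.00051027, -0.00044364,
       -0.00212297]), 'joint_efforts': array([ 2.73056839e-04, -3.92292058e+01,  1.88406783e+01,  4.18628767e+00,
       -4.69617167e-03,  5.46476912e-06]), 'position': array([257.33580453, 568.93160458, 230.22340067]), 'ee_rot': array([ 9.77507530e-01, -2.10897757e-01, -1.73894643e-04,  1.06500798e-03]), 'contact_force': array([-0.2867897 , -0.99249634,  0.40712577]), 'wrist_torque': array([0.00406317, 0.01548683, 0.00910526]), 'grasp_force': 0.0, 'gripper_width': 85.36591997883906}
scene {'fov_y': 50.69679650962626, 'cx': 277.8238757002033, 'cy': 201.10557311801531, 'rvec': array([ 1.71258105,  1.76537556, -0.78305059]), 'tvec': array([  -8.34723907, -244.81103043, 1250.54260145])}
top {'fov_y': 44.445755001419585, 'cx': 285.4280136673647, 'cy': 207.27979938803344, 'rvec': array([ 2.1544789 , -2.13051296,  0.12760762]), 'tvec': array([  22.89953128,  424.26199284, 1223.30863145])}
wrist {'fov_y': 65.70646984690485, 'cx': 276.1405323561543, 'cy': 210.41212454967078, 'tool_from_camera': array([[-4.99463872e-04, -9.57945315e-01, -2.86950385e-01,
         7.33410789e+01],
       [ 9.99999812e-01, -3.76035103e-04, -4.85250135e-04,
         1.10472282e-02],
       [ 3.56939676e-04, -2.86950573e-01,  9.57945323e-01,
        -1.42597806e+02],
       [ 0.00000000e+00,  0.00000000e+00,  0.00000000e+00,
         1.00000000e+00]])}
```

View pics/scene0.png

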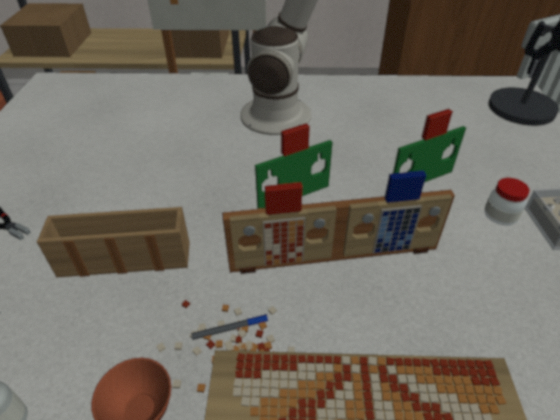

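View pics/top0.png

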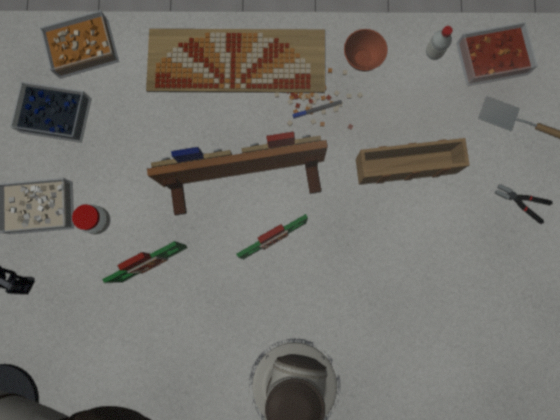

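The scene has three red tabs: scene (285,198) on the stand with the terracotta mosaic, and (295,140) and (437,125) on free-standing green panels. The one on the stand at (285,198), top (281,140), is the target. The blue tab is at scene (405,187) and the crate at scene (115,240), top (412,160). I'll confirm with enlarged crops.

Run:
```python
import cv2
a=cv2.imread("pics/scene0.png");b=cv2.imread("pics/top0.png")
cv2.imwrite("pics/c1.png",cv2.resize(a[110:290,210:470],None,fx=3,fy=3,interpolation=2))
cv2.imwrite("pics/c2.png",cv2.resize(b[115:240,230:480],None,fx=3.2,fy=3.2,interpolation=2))
```

```text
(no output)
```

View pics/c1.png

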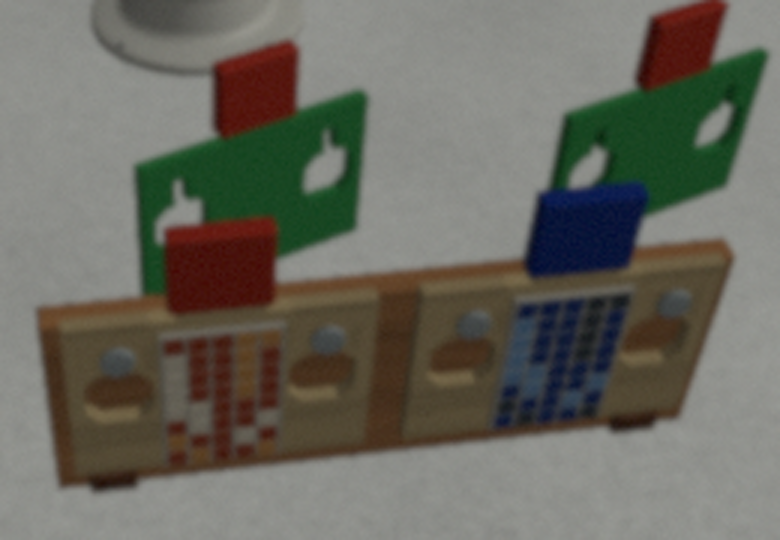

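View pics/c2.png

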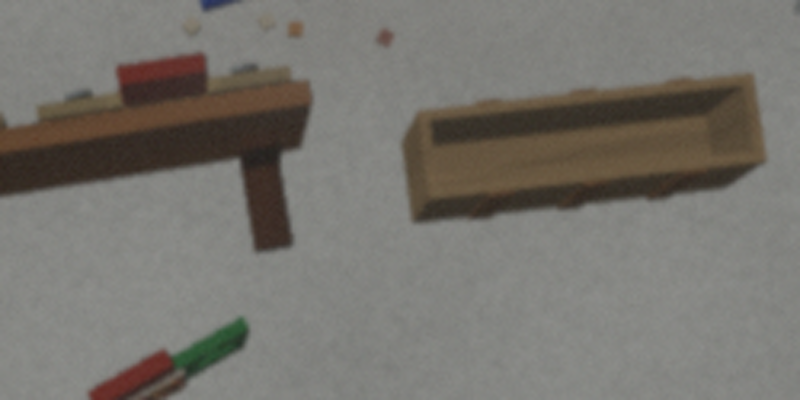

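```bash
cat > h.py <<'E'
import numpy as np, cv2
from bench import arm
from scipy.optimize import least_squares
def proj(n,P):
    c=arm.camera_params(n);f=210/np.tan(np.radians(c['fov_y']/2))
    K=np.array([[f,0,c['cx']],[0,f,c['cy']],[0,0,1.]])
    return cv2.projectPoints(np.float64(P),c['rvec'],c['tvec'],K,None)[0].reshape(-1,2)
def w(p,L):
    c,s=np.cos(p[2]),np.sin(p[2]);L=np.float64(L)
    return np.c_[p[0]+c*L[:,0]-s*L[:,1],p[1]+s*L[:,0]+c*L[:,1],L[:,2]]
def fit(d,p0):
    f=lambda p:np.concatenate([(proj(n,w(p,L))-np.float64(px)).ravel() for n,L,px in d])
    return least_squares(f,p0,loss='soft_l1')
E
python3 - <<'E'
from h import *
S=lambda a:np.float64(a)/3+[210,110]
T=lambda a:np.float64(a)/3.2+[230,115]
rail=[("scene",[[9,-205,145],[9,205,145],[9,-205,0],[9,205,0]],S([[38,310],[730,243],[60,485],[680,415]])),
("top",[[9,-205,145],[-9,-205,0]],T([[310,82],[303,147]]))]
tab=[("scene",[[7,-30,210],[7,30,210],[7,-30,155],[7,30,155]],S([[165,230],[275,220],[168,312],[273,303]])),
("top",[[7,-30,210],[7,30,210]],T([[205,55],[118,67]]))]
H,V=33,123
cr=[("top",[[H,V,100],[H,-V,100],[-H,-V,100],[-H,V,0],[H,V,0],[-H,-V,0]],T([[418,112],[752,75],[763,158],[413,220],[405,145],[725,187]]))]
R={}
for k,d,p0 in(("rail",rail,[600,0,.1]),("tab",tab,[600,0,.1]),("crate",cr,[600,-300,.1])):
    r=fit(d,p0);R[k]=r.x;print(k,r.x.round(3),r.fun.round(1))
p=R["rail"];print("tab expected",w(p,[[14,-102.5,0]]))
a=arm.get_image("scene");b=arm.get_image("top")
def dr(p,L,col):
    for n,im in(("scene",a),("top",b)):
        for q in proj(n,w(p,L)):cv2.circle(im,tuple(int(round(v*8)) for v in q),8,col,-1,shift=3)
box=lambda X,Y,z0,z1:[[x,y,z] for x in(-X,X) for y in(-Y,Y) for z in(z0,z1)]
dr(p,box(9,205,0,145),(0,255,255));dr(R["tab"],box(7,30,155,210),(255,255,0));dr(R["crate"],box(33,123,0,100),(255,0,255))
dr(R["crate"],box(25,115,100,100),(0,255,0))
o=np.vstack([cv2.resize(b[120:220,140:480],(748,220)),cv2.resize(a[170:285,35:460],(748,202))]);
o=np.vstack([cv2.resize(b[120:220,140:480],(800,235),interpolation=2),cv2.resize(a[170:285,35:460],(800,216),interpolation=2)])
cv2.imwrite("pics/o1.png",o)
E
```

```text
rail [5.14796e+02 1.35581e+02 1.79000e-01] [-0.4  3.6  1.3  1.  -0.6 -0.3 -1.1 -1.7 -0.5 -0.  -0.7  1.7]
tab [562.597 -10.152  59.528] [  7.4   2.  -66.2   0.7   6.9  -0.2 -63.2  -1.9  -5.9  -0.1  49.1   0.7]
crate [ 5.34178e+02 -2.72710e+02  1.29000e-01] [-0.2 -0.2  0.3 -1.1  1.6  0.6 -0.2  1.4 -1.2 -0.7 -0.1  0.2]
tab expected [[546.83552455  37.21621113   0.        ]]
```

View pics/o1.png

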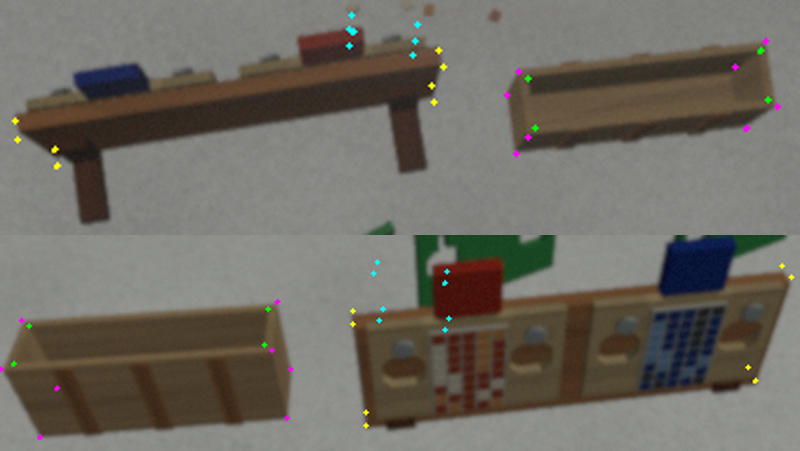

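Run:
```python
from h import *
S=lambda a:np.float64(a)/3+[210,110]
T=lambda a:np.float64(a)/3.2+[230,115]
rail=[("scene",[[9,-205,145],[9,205,145],[9,-205,0]],S([[40,318],[733,256],[60,485]])),
("top",[[9,-205,145],[-9,-205,0],[-9,205,145]],T([[310,82],[303,147]]).tolist()+[[140+19/2.353,120+138/2.35]])]
tab=[("scene",[[7,-30,210],[7,30,210],[7,-30,155],[7,30,155]],S([[165,230],[275,220],[168,312],[273,303]])),
("top",[[7,-30,210],[7,30,210]],T([[205,55],[118,67]]))]
for k,d,p0 in(("rail",rail[:],[515,135,.15]),("railtop",rail[1:],[515,135,.15]),("tab",tab,[547,37,.15]),("tabscene",tab[:1],[547,37,.15])):
    try:
        r=fit(d,p0);print(k,r.x.round(3),r.fun.round(1))
        if 'rail' in k:print("  tab expected",w(r.x,[[14,-102.5,0]]))
    except Exception as e:print(e)
```

```text
rail [5.15628e+02 1.35303e+02 1.77000e-01] [-1.3  1.1  0.4 -2.8 -0.8 -0.1 -0.4 -0.2 -0.5  1.6 -0.9 -0.6]
  tab expected [[547.43883994  36.86400143   0.        ]]
railtop [5.15780e+02 1.33865e+02 1.84000e-01] [ 0.1 -0.9 -0.   1.  -0.1  0. ]
  tab expected [[548.30357002  35.65873311   0.        ]]
tab [5.48434e+02 3.65510e+01 1.55000e-01] [-0.6  1.6  0.5  1.7 -0.7 -0.6  0.2 -0.9 -0.   0.2 -0.8  0.4]
tabscene [5.47146e+02 3.66570e+01 1.77000e-01] [-0.4  1.3  0.5  0.9 -0.4 -0.9  0.3 -1.7]
```

The crop confirms it: the terracotta mosaic with the red tab is the left one in the scene view. The free-standing green panels and the blue panel are left alone. The tab is at about (548, 36.5) with yaw 0.178. The crate is at (534, -273) with yaw 0.129. I'm moving above the tab now.

Emit:
drive_tool --pt "-1 0 0 -45 0" --pt "-1 0 0 -90 0" --pt "-1 484 365 -90 55.5" --pt "-1 484 365 -90 55.5" --pt "-1 484 365 -90 55.5" --pt "-1 484 365 -90 55.5" --pt "-1 484 365 -90 55.5" --pt "-1 484 365 -90 55.5" --pt "-1 484 365 -90 55.5" --pt "-1 484 365 -90 55.5" --pt "-1 484 365 -90 55.5" --pt "-1 484 365 -90 55.5"

```text
clock: 1.45
position: [497.7, 128.7, 321.6]
ee_rot: [0.767, -0.642, 0.0, -0.0]
contact_force: [0.5, 1.4, 0.4]
gripper_width: 85.4
grasp_force: 0.0
```

Emit:
drive_tool --pt "-1 0 0 0 0" --pt "-1 0 0 0 0"

```text
clock: 1.65
position: [497.4, 129.5, 321.1]
ee_rot: [0.766, -0.643, -0.0, 0.0]
contact_force: [-0.1, -0.8, -0.6]
gripper_width: 85.4
grasp_force: 0.0
```

```bash
cat >> h.py <<'E'
def shift(x,y,z=None,yaw=None):
    from scipy.spatial.transform import Rotation as Ro
    s=arm.read_state();R=Ro.from_quat(s['ee_rot']).as_matrix();p=s['position']
    d=np.array([x,y,p[2] if z is None else z])-p
    cur=np.arctan2(R[1,1],R[0,1])
    print("pos",p.round(1),"yawY",cur.round(3),"shift",(R.T@d).round(1),"roll",None if yaw is None else np.degrees(cur-yaw).round(2))
E
python3 -c "
from h import *
shift(548,36.5,None,.178)"
```

```text
pos [497.4 129.5 321.1] yawY -2.967 shift [100.3 -33.7  -0. ] roll -180.21
```

Emit:
drive_tool --pt "-1 50 -17 0 0" --pt "-1 100 -34 0 0" --pt "-1 100 -34 25 0" --pt "-1 100 -34 50 0" --pt "-1 100 -34 50 0" --pt "-1 100 -34 50 0"

```text
clock: 2.25
position: [548.4, 39.3, 271.8]
ee_rot: [0.768, -0.641, 0.0, 0.0]
contact_force: [0.9, -0.1, 0.2]
gripper_width: 85.4
grasp_force: 0.0
```

```bash
cat >> h.py <<'E'
def wproj(s,P):
    from scipy.spatial.transform import Rotation as Ro
    c=arm.camera_params("wrist");f=210/np.tan(np.radians(c['fov_y']/2))
    M=np.eye(4);M[:3,:3]=Ro.from_quat(s['ee_rot']).as_matrix();M[:3,3]=s['position']
    M=np.linalg.inv(M@c['tool_from_camera'])
    q=np.float64(P)@M[:3,:3].T+M[:3,3]
    r=np.hypot(q[:,0],q[:,1]);t=np.arctan2(r,q[:,2])
    return np.c_[c['cx']+f*t*q[:,0]/r,c['cy']+f*t*q[:,1]/r]
E
python3 - <<'E'
from h import *
shift(548,36.5,None,.178-np.pi)
s=arm.read_state();im=arm.get_image("wrist")
for q in wproj(s,w([548,36.5,.178],[[x,y,210] for x in(-7,7) for y in(-30,30)]+[[x,y,150] for x in(-5,5) for y in(-90,90)])):
    cv2.circle(im,tuple(int(round(v)) for v in q),3,(255,255,0),1)
cv2.imwrite("pics/w1.png",im)
E
```

```text
pos [548.4  39.3 271.8] yawY -2.962 shift [2.7 0.9 0. ] roll 0.1
```

View pics/w1.png

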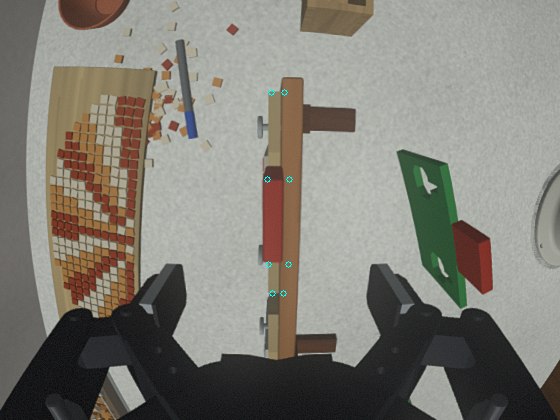

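The wrist view shows the tab top spanning columns 264–281, against a predicted 268–289. The real tab sits about 3.5 mm further out along +x, and its yaw is right.

Emit:
drive_tool --pt "-1 3 -3 25 0" --pt "-1 3 -3 50 0" --pt "-1 3 -3 75 0" --pt "-1 3 -3 100 0" --pt "-1 3 -3 100 0" --pt "0 3 -3 100 0" --pt "0.5 3 -3 100 0" --pt "1 3 -3 100 0" --pt "1 3 -3 100 0" --pt "1 3 -3 100 0" --pt "1 3 -3 100 0" --pt "1 3 -3 100 0"

```text
clock: 3.5
position: [552.1, 35.8, 172.1]
ee_rot: [0.767, -0.642, 0.0, -0.0]
contact_force: [-1.3, 0.7, 4.8]
gripper_width: 13.2
grasp_force: 59.3
```

Emit:
drive_tool --pt "1 0 0 0 0" --pt "1 0 0 0 0" --pt "1 0 0 0 0"

```text
clock: 3.8
position: [552.1, 35.8, 172.1]
ee_rot: [0.767, -0.642, 0.0, -0.0]
contact_force: [-1.1, -0.1, 5.1]
gripper_width: 13.2
grasp_force: 59.4
```

Gripped. I'll raise it slowly by 38 mm.

Emit:
drive_tool --pt "1 0 0 -5 0" --pt "1 0 0 -10 0" --pt "1 0 0 -15 0" --pt "1 0 0 -20 0" --pt "1 0 0 -25 0" --pt "1 0 0 -30 0" --pt "1 0 0 -34 0" --pt "1 0 0 -38 0" --pt "1 0 0 -38 0" --pt "1 0 0 -38 0"

```text
clock: 4.8
position: [551.7, 35.8, 209.3]
ee_rot: [0.767, -0.642, -0.0, 0.0]
contact_force: [-0.4, 0.5, -3.0]
gripper_width: 13.5
grasp_force: 58.6
```

Run:
```python
from h import *
shift(548,36.5,None,.178-np.pi);print(arm.read_state()['contact_force'])
im=arm.get_image("scene")
cv2.imwrite("pics/s2.png",cv2.resize(im[150:290,210:470],None,fx=3,fy=3,interpolation=2))
```

```text
pos [551.7  35.8 209.3] yawY -2.964 shift [-1.4  3.5  0. ] roll -0.04
[-0.40569217  0.50182088 -3.02894277]
```

View pics/s2.png

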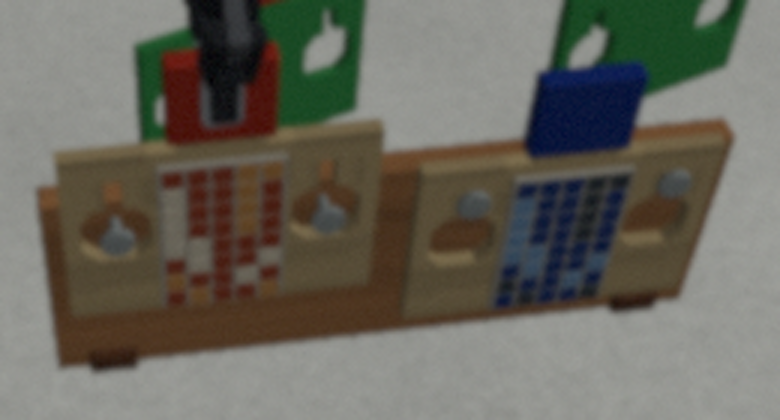

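Run:
```python
from h import *
p=[518.5,136.2,.178]
for y in(-162.5,-42.5):
  for dz in(34,38,42):
    print(y,dz,((proj("scene",w(p,[[29,y,129],[19,y,25+dz+86],[19,y,25+dz+46],[19,y,25+dz+107]]))-[210,150])*3).round(0).tolist())
```

```text
-162.5 34 [[118.0, 243.0], [115.0, 210.0], [119.0, 259.0], [113.0, 182.0]]
-162.5 38 [[118.0, 243.0], [114.0, 205.0], [118.0, 254.0], [112.0, 177.0]]
-162.5 42 [[118.0, 243.0], [114.0, 199.0], [118.0, 249.0], [112.0, 172.0]]
-42.5 34 [[329.0, 219.0], [327.0, 187.0], [323.0, 236.0], [329.0, 160.0]]
-42.5 38 [[329.0, 219.0], [328.0, 182.0], [324.0, 231.0], [330.0, 154.0]]
-42.5 42 [[329.0, 219.0], [328.0, 177.0], [324.0, 227.0], [330.0, 149.0]]
```

The heads stand in the wide holes, as projected. I'm drawing the panel off along the stand's +x, which is tool −y.

Emit:
drive_tool --pt "1 0 -5 0 0" --pt "1 0 -10 0 0" --pt "1 0 -15 0 0" --pt "1 0 -20 0 0" --pt "1 0 -25 0 0" --pt "1 0 -32 0 0" --pt "1 0 -40 0 0" --pt "1 0 -50 0 0" --pt "1 0 -60 0 0" --pt "1 0 -60 0 0" --pt "1 0 -60 0 0"

```text
clock: 5.95
position: [610.8, 46.4, 208.9]
ee_rot: [0.767, -0.642, -0.0, 0.0]
contact_force: [-0.4, 0.3, -3.3]
gripper_width: 13.1
grasp_force: 58.6
```

Run:
```python
from h import *
print(arm.read_state()['contact_force'])
shift(534,-273,None,.129-np.pi)
im=arm.get_image("scene")
cv2.imwrite("pics/s3.png",cv2.resize(im[100:290,210:470],None,fx=3,fy=3,interpolation=2))
```

```text
[-0.36823064  0.29546225 -3.27128119]
pos [610.8  46.4 208.9] yawY -2.964 shift [3.008e+02 1.319e+02 1.000e-01] roll 2.76
```

View pics/s3.png

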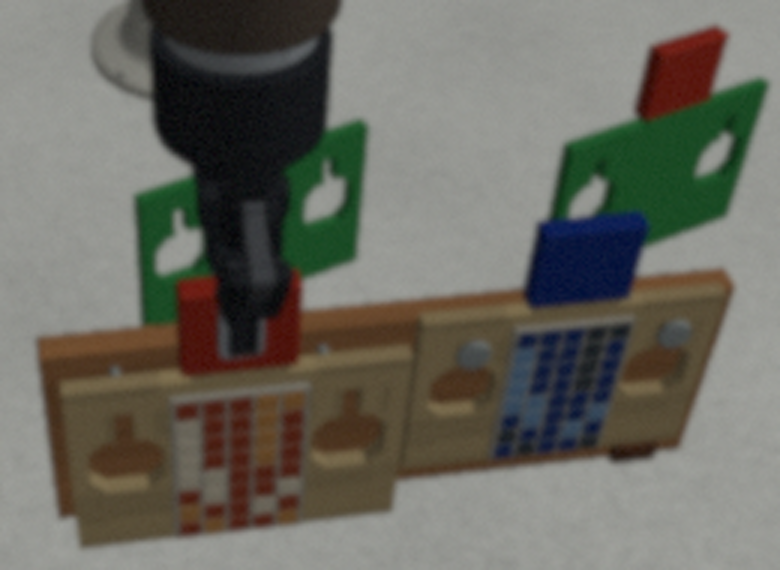

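It's off cleanly and hangs upright. I'll lift it 100 mm, carry it sideways past the stand, then move it over the crate.

Emit:
drive_tool --pt "1 0 0 -30 0" --pt "1 0 0 -65 0" --pt "1 0 0 -100 0" --pt "1 30 0 -100 0" --pt "1 65 0 -100 0" --pt "1 105 20 -100 0" --pt "1 145 40 -100 0" --pt "1 185 62 -100 2.8" --pt "1 225 85 -100 2.8" --pt "1 262 107 -100 2.8" --pt "1 290 126 -100 2.8" --pt "1 301 132 -100 2.8"

```text
clock: 7.2
position: [531.9, -275.7, 309.6]
ee_rot: [0.75, -0.662, -0.0, 0.0]
contact_force: [0.7, 2.3, -4.0]
gripper_width: 13.0
grasp_force: 59.5
```

Emit:
drive_tool --pt "1 0 0 0 0" --pt "1 0 0 0 0" --pt "1 0 0 0 0"

```text
clock: 7.5
position: [534.4, -272.2, 309.3]
ee_rot: [0.751, -0.66, -0.0, -0.0]
contact_force: [-0.4, 0.6, -3.0]
gripper_width: 13.0
grasp_force: 59.5
```

Run:
```python
from h import *
print(arm.read_state()['contact_force'],arm.read_state()['grasp_force'])
shift(534,-273,None,.129-np.pi)
a=arm.get_image("scene")[100:300,0:280];b=arm.get_image("top")[90:230,300:500]
cv2.imwrite("pics/s4.png",np.hstack([cv2.resize(a,(400,286)),cv2.resize(b,(400,286))]))
```

```text
[-0.39852542  0.56393746 -3.02453687] 59.53110873699188
pos [ 534.4 -272.2  309.3] yawY -3.012 shift [ 0.7  0.5 -0. ] roll 0.04
```

View pics/s4.png

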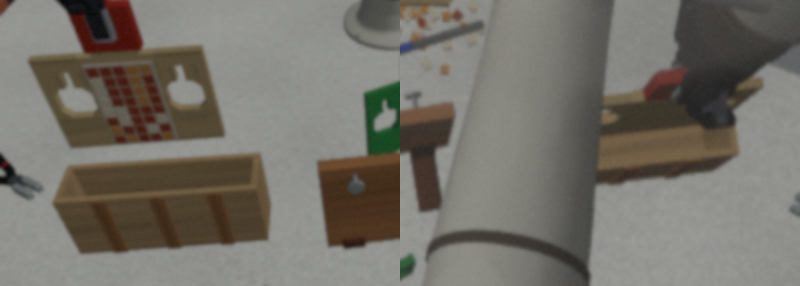

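The panel hangs squarely above the crate. I'll lower it to just above the floor, which is about 154 mm down.

Emit:
drive_tool --pt "1 0 0 25 0" --pt "1 0 0 50 0" --pt "1 0 0 70 0" --pt "1 0 0 85 0" --pt "1 0 0 100 0" --pt "1 0 0 115 0" --pt "1 0 0 127 0" --pt "1 0 0 137 0" --pt "1 0 0 144 0" --pt "1 0 0 149 0" --pt "1 0 0 149 0" --pt "1 0 0 149 0"

```text
clock: 8.8
position: [534.3, -273.4, 160.8]
ee_rot: [0.751, -0.66, 0.0, -0.0]
contact_force: [1.0, -0.5, -3.0]
gripper_width: 13.4
grasp_force: 59.4
```

Emit:
drive_tool --pt "1 0 0 2 0" --pt "1 0 0 4 0" --pt "1 0 0 4 0" --pt "1 0 0 4 0"

```text
clock: 9.2
position: [534.0, -273.3, 156.3]
ee_rot: [0.751, -0.66, 0.0, 0.0]
contact_force: [0.2, 0.1, -3.8]
gripper_width: 13.2
grasp_force: 59.5
```

Emit:
drive_tool --pt "1 0 0 1 0" --pt "1 0 0 1.5 0" --pt "1 0 0 1.5 0" --pt "0.6 0 0 1.5 0" --pt "0.4 0 0 1.5 0" --pt "0.2 0 0 1.5 0" --pt "0 0 0 1.5 0" --pt "-0.3 0 0 1.5 0" --pt "-0.6 0 0 1.5 0" --pt "-1 0 0 1.5 0" --pt "-1 0 0 1.5 0" --pt "-1 0 0 1.5 0"

```text
clock: 10.4
position: [534.0, -273.2, 154.8]
ee_rot: [0.751, -0.66, 0.0, -0.0]
contact_force: [-0.5, 0.2, 1.0]
gripper_width: 85.7
grasp_force: 0.0
```

Emit:
drive_tool --pt "-1 0 0 -10 0" --pt "-1 0 0 -25 0" --pt "-1 0 0 -45 0" --pt "-1 0 0 -75 0" --pt "-1 0 0 -110 0" --pt "-1 0 0 -150 0" --pt "-1 0 0 -150 0" --pt "-1 0 0 -150 0" --pt "-1 0 0 -150 0"

```text
clock: 11.3
position: [533.5, -272.9, 304.1]
ee_rot: [0.751, -0.66, -0.001, 0.0]
contact_force: [0.0, 0.2, 0.0]
gripper_width: 85.3
grasp_force: 0.0
```

Run:
```python
from h import *
s=arm.read_state();print(s['contact_force'],s['grasp_force'])
a=arm.get_image("scene")[100:300,0:470];b=arm.get_image("wrist")
cv2.imwrite("pics/s5.png",np.hstack([cv2.resize(a,(420,180)),cv2.resize(b[0:360],(380,180))]))
```

```text
[0.01020181 0.1698804  0.03577429] 0.0
```

View pics/s5.png

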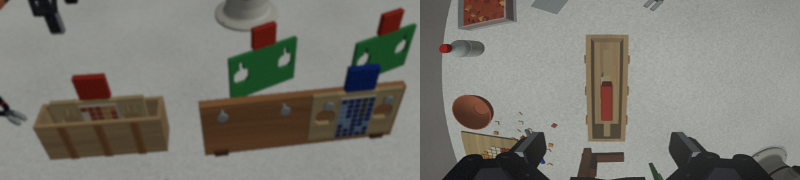

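The panel stands upright in the crate bay, near its centre, with the tab up. The blue panel still hangs in place and the arm is clear.

```bash
python3 -c "
from bench import arm
print(arm.job_done())"
```

```text
the job is handed in; nothing more can be done
None
```

The terracotta panel was slid up, drawn off its studs and released upright, tab up, in the crate; the blue panel was left hanging, and the job is handed in (about 11 s on the clock, no verdict returned).

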